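# Line up the thread spools by shade on the rail

### The arm

A 6-joint arm with a two-finger parallel gripper is mounted at the origin on a cart in front of the work surface, level with it; the furniture and walls round the work are solid. World frame = base frame: x ahead of the robot, y to its left, z up, the work surface at z = 0. Lengths are in m, angles in rad, forces in N, time in s.
With the tool pointing down it reaches from about 0.425 to 0.925 m from the base axis. Payload 12.5 kg.
Tool frame: the origin (TCP) lies midway between the tips of the shut fingers; the grasp point (between the pads) lies 19 mm behind it; z points along the fingers, y is the line along which they close (so a half turn about z gives the same grasp; the last joint's range is limited). The gripper opens to 85 mm and grips with 20 to 120 N. Pads are 22 mm wide; open, the fingers measure 114 mm over their backs; the gripper's body (76 mm by 85 mm) begins 54 mm behind the grasp point. The pads swing forward as they close: fully open they stand 13 mm farther back than shut.
Start: joints at [1.02, 0.491, 1.559, -0, 1.092, -0.106], TCP at [0.269, 0.564, 0.231] pointing down, gripper open.
Joint ranges: [-3.1, 3.1], [-0.84, 2.19], [0.05, 2.79], [-1.13, 4.28], [0.06, 2.93], [-2.69, 2.69]. Speed limits (rad/s): [2.22, 2.22, 2.79, 3.14, 3.14, 3.14].

### API

Orientations are given as a unit quaternion [x, y, z, w].
In Python, from rig import r, vision, job gives the robot as it stands. The module is installed in compiled form; this text tells all that it offers.
- The arm moves only by the tool jog_arm, never from a script. Its argument "commands" is a list of rows, each a list of 7 numbers: the finger opening in m, from 0 to 0.0854, then the shift along the tool's x, y, z in m, then the turn, a rotation vector about the tool's x, y, z in rad. A call has 1 to 10 rows; each row is the pose to reach, as a shift and turn from the pose commanded when the call began, along the tool's axes at that moment; what a row does not reach only later rows make up. A row lasts 1/8 s, in which the tool goes at most 62.5 mm and 10.7 degrees, less where a joint would pass 70% of its speed; a pose out of reach is approached as far as the arm can. A call with a gripper value outside its range is refused whole. The fingers move at their own pace and stop on an object; "grip_force" is the grip in N (left out, the last holds). Time passes only in rows, so rows that repeat a pose let the fingers close. It gives the time, the measured TCP pose, the force, the opening and the grip force at its end, in the units of the state.
- r.observe(): the state, without advancing time (a new reading comes with each control period).
- vision.camera(name): name is "scene" or "top" or "wrist"; returns a dict with "img" (400x640x3 uint8, red, green, blue), "fx", "fy", "cx", "cy" (pixels), "k1" (the pictures are not rectified: a ray, as slopes to the right and down, at radius r is drawn at 1 + k1 r^2 times it, then the intrinsics apply), "R" (3x3) and "t" (3): a world point X has camera coordinates R X + t; the wrist camera has in their place "mount" (4x4, takes a point from camera to tool coordinates, whose origin is the TCP and whose axes are the flange's). Camera axes: x right, y down, z forward; pixel columns grow to the right and rows downward; lengths in m; the calibration is good to about 2 mm. A picture is of the moment at which its call begins: read the wrist's pose just before it. There is no depth.
- job.sign_off(): hands the job in; it is judged then, once.
The state is a dict: "t": time; "joint_positions": joint angles; "joint_vel": joint speeds; "tau": joint torques, N m; "eef_pos": TCP position; "orientation": TCP orientation; "force": force on the tool from outside, world axes, zero at the start; "moment": the same for the moment, N m; "gripper_width": finger opening in m; "grasp_force": force on a finger pad.
Only numpy, scipy, OpenCV 4.12 (cv2) and the standard library are available. Lean on these libraries where they do the work, as an engineer would, in place of code of your own. Each camera call takes 0.05 s, during which the arm holds its last target. There are 200 camera calls.

### The job

Put the four loose thread spools away on the wooden rail in order of shade: the darkest on the felt pad next to the black disc, then lighter and lighter, so that the palest stands next to the white disc. Each spool stands upright in the middle of its own green pad.

Things in the scene. Friction and masses are not known exactly. Their poses are not given: they have to be found in the camera images.
- navy_spool: standing spool of sewing thread, thread colour navy blue (the darkest); round, about 24 mm in diameter and 46 mm tall, wooden flanges at both ends, 25 g; origin at the centre of its underside, z up along its axis; yaw does not matter. Grip it across its diameter, at or above mid-height
- crimson_spool: standing spool of sewing thread, thread colour dark crimson red (second darkest); round, about 28 mm in diameter and 50 mm tall, wooden flanges at both ends, 25 g; origin at the centre of its underside, z up along its axis; yaw does not matter. Grip it across its diameter, at or above mid-height
- gold_spool: standing spool of sewing thread, thread colour mustard gold (third, lighter); round, about 29 mm in diameter and 52 mm tall, wooden flanges at both ends, 25 g; origin at the centre of its underside, z up along its axis; yaw does not matter. Grip it across its diameter, at or above mid-height
- cream_spool: standing spool of sewing thread, thread colour cream white (the lightest); round, about 33 mm in diameter and 58 mm tall, wooden flanges at both ends, 25 g; origin at the centre of its underside, z up along its axis; yaw does not matter. Grip it across its diameter, at or above mid-height
- pad_1: round green felt pad, 48 mm across, one of four in a straight row, 70 mm apart, on the fixed wooden thread rail (board 56 mm wide, 330 mm long, 12 mm high, lying on the bench); pads 1 to 4 follow one another in that order along the row. Origin at the centre of the pad's underside, on top of the board; z up, y along the row from pad 1 to pad 4; the felt's top, on which a spool stands, is 2 mm above the origin
- pad_2: round green felt pad, 48 mm across, one of four in a straight row, 70 mm apart, on the fixed wooden thread rail (board 56 mm wide, 330 mm long, 12 mm high, lying on the bench); pads 1 to 4 follow one another in that order along the row. Origin at the centre of the pad's underside, on top of the board; z up, y along the row from pad 1 to pad 4; the felt's top, on which a spool stands, is 2 mm above the origin
- pad_3: round green felt pad, 48 mm across, one of four in a straight row, 70 mm apart, on the fixed wooden thread rail (board 56 mm wide, 330 mm long, 12 mm high, lying on the bench); pads 1 to 4 follow one another in that order along the row. Origin at the centre of the pad's underside, on top of the board; z up, y along the row from pad 1 to pad 4; the felt's top, on which a spool stands, is 2 mm above the origin
- pad_4: round green felt pad, 48 mm across, one of four in a straight row, 70 mm apart, on the fixed wooden thread rail (board 56 mm wide, 330 mm long, 12 mm high, lying on the bench); pads 1 to 4 follow one another in that order along the row. Origin at the centre of the pad's underside, on top of the board; z up, y along the row from pad 1 to pad 4; the felt's top, on which a spool stands, is 2 mm above the origin
- black_disc: flat black marker disc, 28 mm across, 4 mm thick, fixed on the board at one end of the row of pads, 42 mm beyond the centre of the end pad (beside pad 1 on some starts, beside pad 4 on others; the other disc marks the other end); origin at the centre of its underside
- white_disc: flat white marker disc, 28 mm across, 4 mm thick, fixed on the board at one end of the row of pads, 42 mm beyond the centre of the end pad (beside pad 1 on some starts, beside pad 4 on others; the other disc marks the other end); origin at the centre of its underside
There are look-alikes about, which are no part of the job. Leave any purple or turquoise look-alike of the crimson_spool alone. Leave any pink look-alike of the navy_spool alone.

How it is judged:
By the outcome, as a careful person would: the job done as asked, in the order asked, and still so for the second after the job is handed in, with the robot touching nothing.
It also fails if it takes over 96 s, if anything falls off the work surface, if the arm or the gripper's body presses on something with over 40 N, if the wrist force passes 120 N, or if a joint passes its speed limit or range.

## Working session

There is one attempt and no reset: what is moved stays moved. The work goes in short steps, Python scripts to look and compute and a tool call to move; the robot and the scene stay as the last step left them, time stands still between calls to the robot, and variables do not carry over. Pictures are saved under pics/ and viewed, at most 14 in all, crops included, and the job is handed in when it is done.

Besides the shell and the picture viewer there is one more tool, called after ">>>" as name(argument=value, ...) on one line, values as JSON. jog_arm: Moves the arm, as the interface text tells. Its arguments: {"type":"object","properties":{"commands":{"type":"array"},"grip_force":{"type":"number"}},"required":["commands"]}

```bash
mkdir -p pics; cat > h.py <<'E'
import numpy as np, cv2
from rig import r, vision, job
def K(c): return np.array([[c['fx'],0,c['cx']],[0,c['fy'],c['cy']],[0,0,1.]])
def world(c,uv,z,R=None,t=None):
    "pixels -> world points on plane z"
    R=np.array(c['R']) if R is None else R; t=np.array(c['t']) if t is None else t
    out=[]
    for u,v in uv:
        d=np.array([(u-c['cx'])/c['fx'],(v-c['cy'])/c['fy']]); s=d.copy()
        for _ in range(20): s=d/(1+c['k1']*(s@s))
        ray=R.T@np.array([*s,1]); o=-R.T@t
        out.append(o+ray*(z-o[2])/ray[2])
    return np.array(out)
E
python3 - <<'E'
from h import *
for n in('scene','top'):
    c=vision.camera(n); cv2.imwrite(f'pics/{n}0.png',c['img'][:,:,::-1])
    R=np.array(c['R']);print(n,c['fx'],c['k1'],-R.T@np.array(c['t']),R.round(2).tolist())
print(r.observe())
E
```

```text
scene 489.85188191078225 0.0015943880947321062 [-0.15000288  0.65386866  0.72450366] [[-0.58, -0.81, 0.0], [-0.5, 0.36, -0.79], [0.64, -0.46, -0.62]]
top 454.4312680456457 -0.10445838272335554 [0.37359366 0.14597189 1.0048048 ] [[-0.0, -1.0, -0.0], [-0.99, 0.0, -0.16], [0.16, 0.0, -0.99]]
{'t': 0.1, 'joint_positions': array([ 1.02039887e+00,  4.91527488e-01,  1.55937413e+00,  1.49774161e-05,
        1.09170581e+00, -1.05590341e-01]), 'joint_vel': array([-1.29510480e-03, -2.28199095e-03, -1.78453765e-03, -4.52772777e-04,
       -8.92212767e-05,  9.44187507e-04]), 'tau': array([ 2.65558250e-03, -6.19460464e+01, -2.62028629e+01, -1.17196264e-04,
        2.87906194e-03, -4.96119139e-05]), 'eef_pos': array([0.26879757, 0.56403321, 0.2307736 ]), 'orientation': array([ 2.20577958e-01,  9.75369216e-01, -4.78200422e-04, -1.69742362e-04]), 'force': array([-0.43433422,  1.41468865,  0.60724722]), 'moment': array([-5.06546003e-02, -5.75299771e-05, -4.39987044e-03]), 'grasp_force': 0.0, 'gripper_width': 0.08531579556624301}
```

View pics/top0.png

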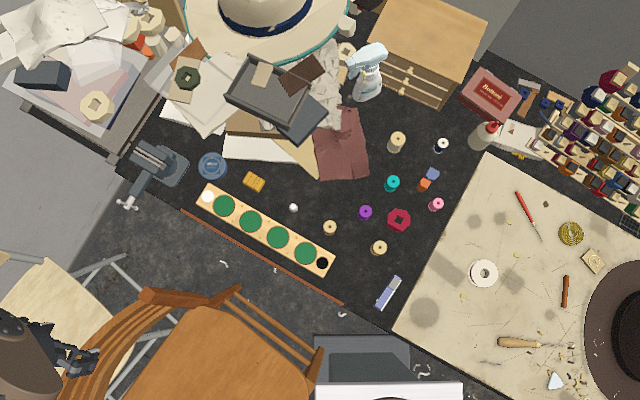

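View pics/scene0.png

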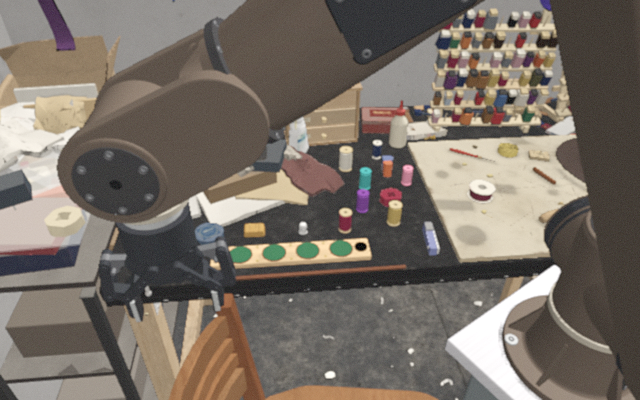

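Top view: the white disc is at (207,196), the black disc at (322,263), and the pads run (224,205), (250,221), (278,238), (306,253).
The spool candidates are cream (397,138), navy (442,144), crimson (330,227) and gold (379,247). Purple (365,212), turquoise (392,183) and pink (437,204) are look-alikes to leave alone. I'll confirm this in an enlarged crop.

```bash
python3 - <<'E'
import cv2
i=cv2.imread('pics/top0.png')
cv2.imwrite('pics/topc.png',cv2.resize(i[120:280,190:460],None,fx=2.96,fy=2.96,interpolation=cv2.INTER_CUBIC))
E
```

```text
(no output)
```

View pics/topc.png

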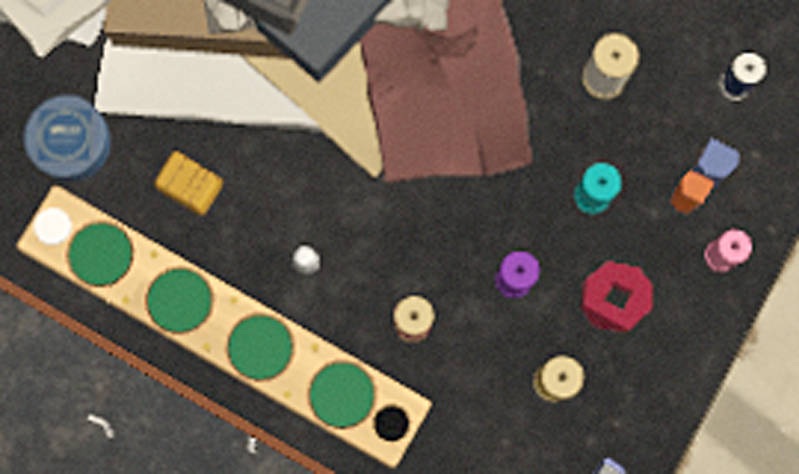

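```bash
python3 - <<'E'
from h import *
c=vision.camera('top')
P=world(c,[(206.5,196),(224,205),(250,221),(278,238),(306,253),(322,263)],.014)
print(P.round(3),np.linalg.norm(np.diff(P,axis=0),axis=1).round(3))
for n,uv,h in(('cream',(397,138),.058),('navy',(442,143.5),.046),('crim',(330,226.5),.05),('gold',(379.5,247),.052),('purp',(365,211.5),.05),('turq',(392.5,181.5),.05),('pink',(437.5,203.5),.046),('thimble',(293,208),.02),('clip',(388,292),.01)):
    print(n,world(c,[uv],h)[0].round(3))
E
```

```text
[[0.557 0.402 0.014]
 [0.536 0.362 0.014]
 [0.5   0.303 0.014]
 [0.463 0.241 0.014]
 [0.43  0.179 0.014]
 [0.408 0.145 0.014]] [0.045 0.069 0.073 0.07  0.041]
cream [ 0.675 -0.02   0.058]
navy [ 0.667 -0.121  0.046]
crim [0.483 0.127 0.05 ]
gold [0.439 0.024 0.052]
purp [0.515 0.053 0.05 ]
turq [ 0.58  -0.008  0.05 ]
pink [ 0.532 -0.105  0.046]
thimble [0.528 0.208 0.02 ]
clip [0.345 0.002 0.01 ]
```

The crop confirms it: the crimson spool has a tan flange with a reddish side, gold has a mustard side, cream is tall, and navy has dark thread. The purple, turquoise and pink ones are clearly different. The spacings (70 mm and 42 mm) agree. Next I go over the rail with the tool turned so the fingers close across the row.

>>> jog_arm(commands=[[0.06, -0.33, -0.225, -0.03, 0, 0, 1.65], [0.06, -0.33, -0.225, -0.03, 0, 0, 1.65], [0.06, -0.33, -0.225, -0.03, 0, 0, 1.65], [0.06, -0.33, -0.225, -0.03, 0, 0, 1.65], [0.06, -0.33, -0.225, -0.03, 0, 0, 1.65], [0.06, -0.33, -0.225, -0.03, 0, 0, 1.65], [0.06, -0.33, -0.225, -0.03, 0, 0, 1.65], [0.06, -0.33, -0.225, -0.03, 0, 0, 1.65], [0.06, -0.33, -0.225, -0.03, 0, 0, 1.65], [0.06, -0.33, -0.225, -0.03, 0, 0, 1.65]], grip_force=25)

```text
t: 1.4
eef_pos: [0.4699, 0.219, 0.2612]
orientation: [0.866, 0.5, -0.0, -0.0]
force: [-0.3, -0.7, 0.2]
gripper_width: 0.0602
grasp_force: 0.0
```

```bash
cat >> h.py <<'E'
from scipy.spatial.transform import Rotation as Ro
def wrist(name):
    s=r.observe(); c=vision.camera('wrist'); cv2.imwrite(name,c['img'][:,:,::-1])
    T=np.eye(4); T[:3,:3]=Ro.from_quat(s['orientation']).as_matrix(); T[:3,3]=s['eef_pos']
    M=T@np.array(c['mount']); R=M[:3,:3].T; c['R']=R; c['t']=-R@M[:3,3]
    return c
def shift(p):
    s=r.observe(); return (Ro.from_quat(s['orientation']).inv().apply(np.array(p)-s['eef_pos'])).round(4)
def proj(c,X):
    q=np.array(X)@np.array(c['R']).T+c['t']; a=q[:,:2]/q[:,2:]; a=a*(1+c['k1']*(a**2).sum(1,keepdims=True))
    return a*[c['fx'],c['fy']]+[c['cx'],c['cy']]
E
python3 - <<'E'
from h import *
c=wrist('pics/w1.png'); np.save('w1.npy',c,allow_pickle=True)
s=r.observe(); print(s['t'],s['eef_pos'],s['orientation'],-c['R'].T@c['t'])
t=vision.camera('top')
f=lambda L:[(190+u/2.96,120+v/2.96) for u,v in L]
P=world(t,f([(53,225),(100,254),(180,300),(259,347),(342,394),(391,423)]),.015)[:,:2]
q=np.array([147,105,35,-35,-105,-147])/1000.
m=P.mean(0);d=(q@(P-m))/(q@q);a=np.arctan2(d[1],d[0]);print('row',m,np.hypot(*d),np.degrees(a))
u=np.array([np.cos(a),np.sin(a)])
print('pads white->black',(m+q[:,None]*u).round(4), 'res',(P-m-q[:,None]*u).round(3))
for n,uv,h in(('cream',(616,54),.058),('navy',(749,68),.046),('crim',(413,315),.05),('gold',(562,377),.052)): print(n,world(t,f([uv]),h)[0].round(4))
E
```

```text
1.45 [0.46990701 0.21909938 0.26119757] [ 8.65291913e-01  5.01268281e-01 -1.17591126e-04 -4.80778991e-05] [0.51094938 0.29028215 0.40479852]
row [0.48198321 0.27126497] 0.9990896525149993 59.78073235252678
pads white->black [[0.556  0.3983]
 [0.5348 0.362 ]
 [0.4996 0.3015]
 [0.4644 0.241 ]
 [0.4291 0.1805]
 [0.408  0.1442]] res [[ 0.001  0.   ]
 [-0.001 -0.   ]
 [-0.    -0.001]
 [-0.     0.001]
 [ 0.    -0.   ]
 [ 0.     0.   ]]
cream [ 0.6745 -0.022   0.058 ]
navy [ 0.6678 -0.1237  0.046 ]
crim [0.4835 0.1285 0.05  ]
gold [0.4386 0.0232 0.052 ]
```

View pics/w1.png

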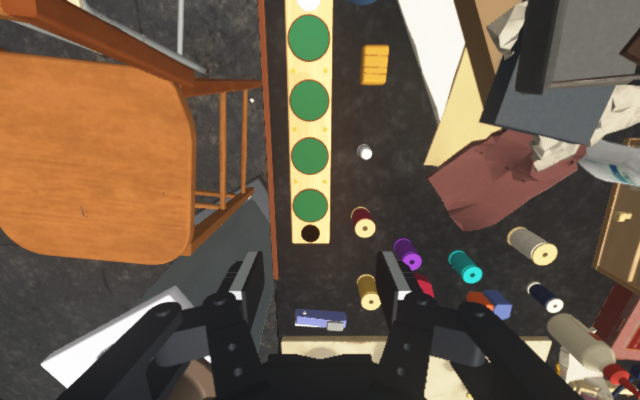

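The wrist picture shows the pads at about (309,38), (309,100), (310,156) and (311,206), with black at (310,233). Spool tops: crimson (365,229), gold (371,299), cream (543,253), navy (553,304). I cross-check these against the top view.

```bash
python3 - <<'E'
from h import *
c=np.load('w1.npy',allow_pickle=True).item()
# refine pad centroids by colour
hsv=cv2.cvtColor(c['img'],cv2.COLOR_RGB2HSV); m=cv2.inRange(hsv,(60,90,40),(85,255,200)); m[:,:280]=0;m[:,340:]=0
n,_,st,ce=cv2.connectedComponentsWithStats(m)
for i in range(1,n):
    if st[i,4]>500: print(ce[i].round(1),world(c,[ce[i]],.014)[0].round(4))
for n,uv,h in(('cream',(543,253),.058),('navy',(554,305),.046),('crim',(365,229),.05),('gold',(371,299),.052)): print(n,world(c,[uv],h)[0].round(4))
print('navy shift',shift([.668,-.124,.15]))
E
```

```text
[308.3  37.6] [0.5372 0.3616 0.014 ]
[308.7 100.2] [0.5018 0.301  0.014 ]
[309.3 155.7] [0.4667 0.2403 0.014 ]
[309.7 205.4] [0.4314 0.1797 0.014 ]
cream [ 0.6751 -0.0209  0.058 ]
navy [ 0.6703 -0.1247  0.046 ]
crim [0.4851 0.1251 0.05  ]
gold [0.4429 0.0248 0.052 ]
navy shift [-0.1992  0.3425  0.1112]
```

>>> jog_arm(commands=[[0.05, -0.1995, 0.342, 0.11, 0, 0, 0], [0.05, -0.1995, 0.342, 0.11, 0, 0, 0], [0.05, -0.1995, 0.342, 0.11, 0, 0, 0], [0.05, -0.1995, 0.342, 0.11, 0, 0, 0], [0.05, -0.1995, 0.342, 0.11, 0, 0, 0], [0.05, -0.1995, 0.342, 0.11, 0, 0, 0], [0.05, -0.1995, 0.342, 0.11, 0, 0, 0], [0.05, -0.1995, 0.342, 0.11, 0, 0, 0], [0.05, -0.1995, 0.342, 0.11, 0, 0, 0], [0.05, -0.1995, 0.342, 0.11, 0, 0, 0]])

```text
t: 2.75
eef_pos: [0.6661, -0.1235, 0.1519]
orientation: [0.866, 0.501, 0.0, 0.0]
force: [-0.1, 0.4, 0.3]
gripper_width: 0.05
grasp_force: 0.0
```

```bash
python3 - <<'E'
from h import *
c=wrist('pics/w2.png'); s=r.observe()
print(shift([.669,-.124,.012]),s['eef_pos'],proj(c,[[.669,-.124,.046],[.675,-.0215,.058],s['eef_pos']]).round(1))
np.save('w2.npy',c,allow_pickle=True)
E
```

```text
[0.001  0.0025 0.14  ] [ 0.66618845 -0.12358777  0.15199263] [[322.4 199.8]
 [262.3  89.4]
 [319.7 260.8]]
```

View pics/w2.png

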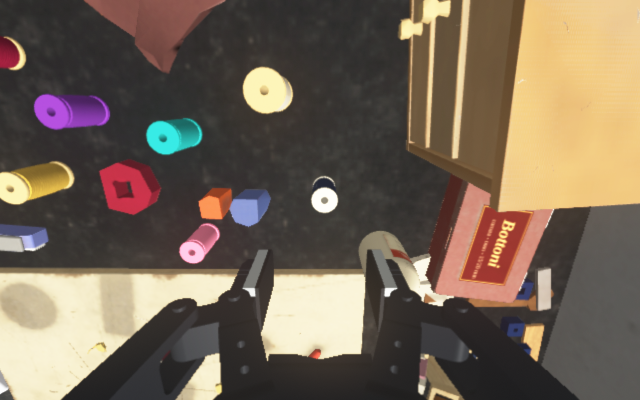

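Navy's top is at (324,200), against a predicted (322,200). A bottle stands to the right, with its base edge at about (365,240); I check its clearance.

```bash
python3 - <<'E'
from h import *
c=np.load('w2.npy',allow_pickle=True).item()
p=r.observe(); R=Ro.from_quat(p['orientation']).inv()
N=world(c,[(324.3,200)],.046)[0]; print('navy',N.round(4),'cream',world(c,[(264.5,90)],.058)[0].round(4), shift([N[0],N[1],.012]))
B=world(c,[(362,240),(380,232),(398,240)],0); print(B.round(3),R.apply(B-N).round(3))
t=vision.camera('top');B=world(t,[(478,145)],.02);print(B,R.apply(B-N).round(3)); B=world(t,[(492,127)],.1);print(B,R.apply(B-N).round(3))
E
```

```text
navy [ 0.6704 -0.125   0.046 ] cream [ 0.6762 -0.0227  0.058 ] [0.0008 0.0042 0.14  ]
[[ 0.677 -0.2    0.   ]
 [ 0.698 -0.201  0.   ]
 [ 0.711 -0.22   0.   ]] [[-0.062  0.043  0.046]
 [-0.052  0.062  0.046]
 [-0.062  0.083  0.046]]
[[ 0.67134612 -0.21185016  0.02      ]] [[-0.075  0.044  0.026]]
[[ 0.68697123 -0.21609893  0.1       ]] [[-0.071  0.06  -0.054]]
```

Clear (bottle edge is over 50 mm away along tool x). Descend and grip.

>>> jog_arm(commands=[[0.05, 0.001, 0.003, 0.05, 0, 0, 0], [0.05, 0.001, 0.003, 0.1, 0, 0, 0], [0.05, 0.001, 0.003, 0.14, 0, 0, 0], [0.05, 0.001, 0.003, 0.14, 0, 0, 0], [0.015, 0.001, 0.003, 0.14, 0, 0, 0], [0.015, 0.001, 0.003, 0.14, 0, 0, 0], [0.015, 0.001, 0.003, 0.14, 0, 0, 0], [0.015, 0.001, 0.003, 0.14, 0, 0, 0], [0.015, 0.001, 0.003, 0.14, 0, 0, 0], [0.015, 0.001, 0.003, 0.14, 0, 0, 0]], grip_force=25)

```text
t: 4.1
eef_pos: [0.6705, -0.1255, 0.0136]
orientation: [0.866, 0.5, 0.001, 0.001]
force: [-0.7, 2.5, 7.5]
gripper_width: 0.0229
grasp_force: 25.5
```

>>> jog_arm(commands=[[0.015, 0, 0, -0.06, 0, 0, 0], [0.015, 0, 0, -0.1, 0, 0, 0], [0.015, 0.1445, -0.361, -0.1, 0, 0, 0], [0.015, 0.1445, -0.361, -0.1, 0, 0, 0], [0.015, 0.1445, -0.361, -0.1, 0, 0, 0], [0.015, 0.1445, -0.361, -0.1, 0, 0, 0], [0.015, 0.1445, -0.361, -0.1, 0, 0, 0], [0.015, 0.1445, -0.361, -0.1, 0, 0, 0], [0.015, 0.1445, -0.361, -0.1, 0, 0, 0], [0.015, 0.1445, -0.361, -0.1, 0, 0, 0]])

```text
t: 5.35
eef_pos: [0.4294, 0.1809, 0.1121]
orientation: [0.866, 0.501, 0.001, 0.0]
force: [0.4, -0.1, 0.2]
gripper_width: 0.0225
grasp_force: 24.9
```

```bash
python3 - <<'E'
from h import *
s=r.observe();print(shift([.4303,.18,.0285]),s['eef_pos'],s['gripper_width'],s['force'])
E
```

```text
[-0.0004  0.0011  0.0836] [0.42942389 0.180873   0.1120802 ] 0.022458209136989562 [ 0.36788186 -0.11829907  0.18891287]
```

>>> jog_arm(commands=[[0.015, 0, 0.001, 0.05, 0, 0, 0], [0.015, 0, 0.001, 0.08, 0, 0, 0], [0.015, 0, 0.001, 0.084, 0, 0, 0], [0.015, 0, 0.001, 0.084, 0, 0, 0], [0.05, 0, 0.001, 0.084, 0, 0, 0], [0.05, 0, 0.001, 0.084, 0, 0, 0], [0.05, 0, 0.001, 0.084, 0, 0, 0], [0.05, 0, 0.001, 0.084, 0, 0, 0], [0.05, 0, 0.001, 0.03, 0, 0, 0], [0.05, 0, 0.001, -0.02, 0, 0, 0]])

```text
t: 6.6
eef_pos: [0.4297, 0.1798, 0.1323]
orientation: [0.866, 0.5, -0.001, -0.0]
force: [0.8, 0.2, 0.4]
gripper_width: 0.0503
grasp_force: 0.0
```

```bash
python3 - <<'E'
from h import *
print(shift([.4843,.1265,.12]),shift([.4843,.1265,.013]))
E
```

```text
[-0.0189  0.074   0.0123] [-0.0188  0.0741  0.1193]
```

>>> jog_arm(commands=[[0.05, -0.019, 0.074, 0.01, 0, 0, 0], [0.05, -0.019, 0.074, 0.01, 0, 0, 0], [0.05, -0.019, 0.074, 0.06, 0, 0, 0], [0.05, -0.019, 0.074, 0.118, 0, 0, 0], [0.05, -0.019, 0.074, 0.118, 0, 0, 0], [0.015, -0.019, 0.074, 0.118, 0, 0, 0], [0.015, -0.019, 0.074, 0.118, 0, 0, 0], [0.015, -0.019, 0.074, 0.118, 0, 0, 0], [0.015, -0.019, 0.074, 0.118, 0, 0, 0], [0.015, -0.019, 0.074, 0.118, 0, 0, 0]])

```text
t: 7.85
eef_pos: [0.4854, 0.1266, 0.0152]
orientation: [0.866, 0.5, 0.002, 0.001]
force: [-1.3, 0.9, 12.2]
gripper_width: 0.0262
grasp_force: 26.6
```

```bash
python3 - <<'E'
from h import *
s=r.observe();z=s['eef_pos'][2];print(shift([.4655,.2407,z+.09]),shift([.4655,.2407,z+.0145]))
E
```

```text
[ 0.089  -0.0741 -0.09  ] [ 0.0889 -0.0743 -0.0145]
```

>>> jog_arm(commands=[[0.015, 0, 0, -0.05, 0, 0, 0], [0.015, 0, 0, -0.09, 0, 0, 0], [0.015, 0, 0, -0.09, 0, 0, 0], [0.015, 0.089, -0.074, -0.09, 0, 0, 0], [0.015, 0.089, -0.074, -0.09, 0, 0, 0], [0.015, 0.089, -0.074, -0.09, 0, 0, 0], [0.015, 0.089, -0.074, -0.09, 0, 0, 0], [0.015, 0.089, -0.074, -0.05, 0, 0, 0], [0.015, 0.089, -0.074, -0.03, 0, 0, 0], [0.015, 0.089, -0.074, -0.03, 0, 0, 0]])

```text
t: 9.1
eef_pos: [0.4647, 0.2391, 0.0422]
orientation: [0.867, 0.499, -0.001, -0.0]
force: [0.8, 0.4, -0.2]
gripper_width: 0.0262
grasp_force: 25.5
```

```bash
python3 - <<'E'
from h import *
s=r.observe();print(shift([.4655,.2407,.0297]),s['gripper_width'])
E
```

```text
[ 0.0018 -0.0001  0.0125] 0.026201609959692552
```

>>> jog_arm(commands=[[0.015, 0.0015, 0, 0.013, 0, 0, 0], [0.015, 0.0015, 0, 0.013, 0, 0, 0], [0.015, 0.0015, 0, 0.013, 0, 0, 0], [0.05, 0.0015, 0, 0.013, 0, 0, 0], [0.05, 0.0015, 0, 0.013, 0, 0, 0], [0.05, 0.0015, 0, 0.013, 0, 0, 0], [0.05, 0.0015, 0, 0.013, 0, 0, 0], [0.05, 0.0015, 0, -0.04, 0, 0, 0], [0.05, 0.0015, 0, -0.08, 0, 0, 0], [0.05, 0.0015, 0, -0.08, 0, 0, 0]])

```text
t: 10.35
eef_pos: [0.4668, 0.2422, 0.1259]
orientation: [0.866, 0.5, 0.003, 0.0]
force: [0.3, 0.9, 0.3]
gripper_width: 0.0498
grasp_force: 0.0
```

```bash
python3 - <<'E'
from h import *
s=r.observe();print(shift([.441,.024,.12]))
E
```

```text
[-0.2019  0.0868  0.0054]
```

>>> jog_arm(commands=[[0.05, -0.202, 0.087, 0, 0, 0, 0], [0.05, -0.202, 0.087, 0, 0, 0, 0], [0.05, -0.202, 0.087, 0, 0, 0, 0], [0.05, -0.202, 0.087, 0, 0, 0, 0], [0.05, -0.202, 0.087, 0, 0, 0, 0], [0.05, -0.202, 0.087, 0, 0, 0, 0], [0.05, -0.202, 0.087, 0, 0, 0, 0]])

```text
t: 11.22
eef_pos: [0.44, 0.0242, 0.123]
orientation: [0.866, 0.5, -0.0, -0.0]
force: [-0.3, 0.2, -0.2]
gripper_width: 0.0501
grasp_force: 0.0
```

```bash
python3 - <<'E'
from h import *
c=wrist('pics/w3.png'); s=r.observe()
print(s['eef_pos'],shift([.441,.024,.014]),proj(c,[[.441,.024,.052],[.4655,.2407,.064],[.4303,.180,.06]]).round(1))
np.save('w3.npy',c,allow_pickle=True)
E
```

```text
[0.44000422 0.02423463 0.12307354] [0.0003 0.001  0.1091] [[ 320.7  214.5]
 [ 158.  -128.6]
 [ 180.1   22.8]]
```

View pics/w3.png

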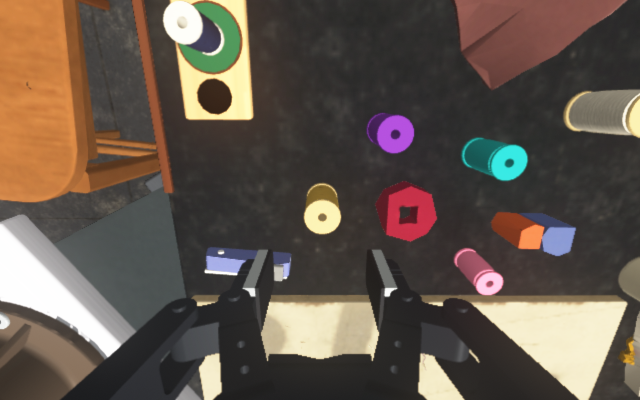

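Gold's top is at (323,216), 1–2 px from the prediction. Navy stands upright on its pad. The red bobbin's edge (377,212) is about 47 mm from gold's centre, so I use a narrower opening.

>>> jog_arm(commands=[[0.044, -0.001, 0.002, 0.03, 0, 0, 0], [0.044, -0.001, 0.002, 0.07, 0, 0, 0], [0.044, -0.001, 0.002, 0.108, 0, 0, 0], [0.044, -0.001, 0.002, 0.108, 0, 0, 0], [0.015, -0.001, 0.002, 0.108, 0, 0, 0], [0.015, -0.001, 0.002, 0.108, 0, 0, 0], [0.015, -0.001, 0.002, 0.108, 0, 0, 0], [0.015, -0.001, 0.002, 0.108, 0, 0, 0], [0.015, -0.001, 0.002, 0.06, 0, 0, 0], [0.015, -0.001, 0.002, -0.02, 0, 0, 0]])

```text
t: 12.52
eef_pos: [0.4406, 0.0215, 0.1265]
orientation: [0.866, 0.5, -0.001, -0.001]
force: [1.0, 0.5, -0.1]
gripper_width: 0.0285
grasp_force: 25.1
```

```bash
python3 - <<'E'
from h import *
s=r.observe();print(s['eef_pos'],s['gripper_width'],s['grasp_force'],shift([.5007,.3013,.13]))
E
```

```text
[0.44063355 0.02146363 0.12653904] 0.028536231847397977 25.09496033191681 [ 0.2723 -0.0881 -0.0035]
```

>>> jog_arm(commands=[[0.015, 0.27, -0.088, 0, 0, 0, 0], [0.015, 0.27, -0.088, 0, 0, 0, 0], [0.015, 0.27, -0.088, 0, 0, 0, 0], [0.015, 0.27, -0.088, 0, 0, 0, 0], [0.015, 0.27, -0.088, 0, 0, 0, 0], [0.015, 0.27, -0.088, 0, 0, 0, 0], [0.015, 0.27, -0.088, 0, 0, 0, 0], [0.015, 0.27, -0.088, 0.05, 0, 0, 0], [0.015, 0.27, -0.088, 0.1, 0, 0, 0], [0.015, 0.27, -0.088, 0.1, 0, 0, 0]])

```text
t: 13.78
eef_pos: [0.4994, 0.2974, 0.0237]
orientation: [0.867, 0.499, -0.002, -0.0]
force: [0.1, 0.3, -0.3]
gripper_width: 0.0283
grasp_force: 26.5
```

```bash
python3 - <<'E'
from h import *
s=r.observe();print(shift([.5007,.3013,.031]),s['gripper_width'],s['force'])
E
```

```text
[ 0.004  -0.0008 -0.0073] 0.028300538748326387 [ 0.09393566  0.31743017 -0.27192764]
```

```bash
python3 - <<'E'
from h import *
c=vision.camera('scene'); i=c['img'][:,:,::-1]; cv2.imwrite('pics/s4.png',cv2.resize(i[170:310,160:440],None,fx=2.8,fy=2.8,interpolation=cv2.INTER_CUBIC))
s=r.observe(); print(s['eef_pos'],s['force'],s['gripper_width'])
E
```

```text
[0.49983399 0.29789329 0.02520897] [ 0.29880853  0.18423221 -0.18042765] 0.028208967568414556
```

View pics/s4.png

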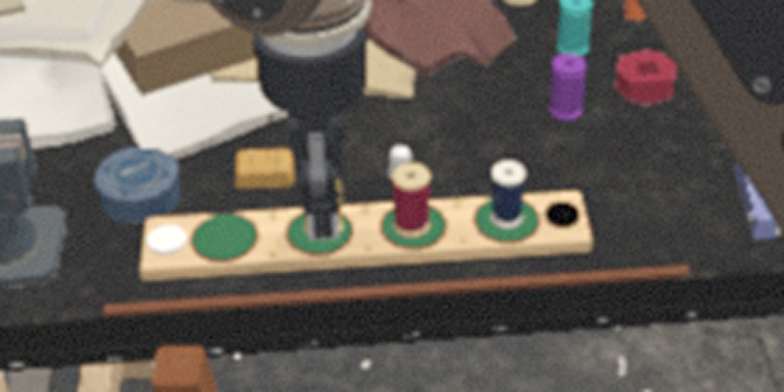

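Crimson and navy stand upright, centred on their pads; gold is hidden behind the finger. I raise slightly, correct 4 mm along the row, then lower while watching the force.

>>> jog_arm(commands=[[0.015, 0.0, 0, -0.008, 0, 0, 0], [0.015, 0.0035, -0.001, -0.008, 0, 0, 0], [0.015, 0.0035, -0.001, -0.008, 0, 0, 0], [0.015, 0.0035, -0.001, -0.004, 0, 0, 0], [0.015, 0.0035, -0.001, -0.004, 0, 0, 0]])

```text
t: 14.45
eef_pos: [0.5008, 0.3027, 0.0294]
orientation: [0.866, 0.5, -0.0, -0.0]
force: [0.1, 0.1, -0.1]
gripper_width: 0.0279
grasp_force: 26.5
```

>>> jog_arm(commands=[[0.015, 0, 0, 0.002, 0, 0, 0], [0.015, 0, 0, 0.004, 0, 0, 0], [0.015, 0, 0, 0.004, 0, 0, 0]])

```text
t: 14.82
eef_pos: [0.5009, 0.3028, 0.0256]
orientation: [0.866, 0.5, -0.0, -0.0]
force: [-0.1, 0.4, 0.2]
gripper_width: 0.0277
grasp_force: 26.5
```

>>> jog_arm(commands=[[0.015, 0, 0, 0.001, 0, 0, 0], [0.015, 0, 0, 0.002, 0, 0, 0], [0.015, 0, 0, 0.002, 0, 0, 0]])

```text
t: 15.2
eef_pos: [0.501, 0.3028, 0.0237]
orientation: [0.866, 0.5, -0.0, -0.0]
force: [0.4, -0.3, 0.3]
gripper_width: 0.0282
grasp_force: 26.5
```

```bash
python3 - <<'E'
from h import *
c=wrist('pics/w5.png'); s=r.observe(); x,y,_=s['eef_pos']
print(s['eef_pos'],proj(c,[[x,y,.066],[x,y,.014],[.4655,.2407,.064],[.4655,.2407,.014]]).round(1))
cv2.imwrite('pics/w5c.png',cv2.resize(cv2.imread('pics/w5.png')[150:400,170:470],None,fx=2.4,fy=2.4))
E
```

```text
[0.50105714 0.30281809 0.02380049] [[319.7 312. ]
 [319.6 252.3]
 [320.3 426.9]
 [320.1 348.6]]
```

View pics/w5c.png

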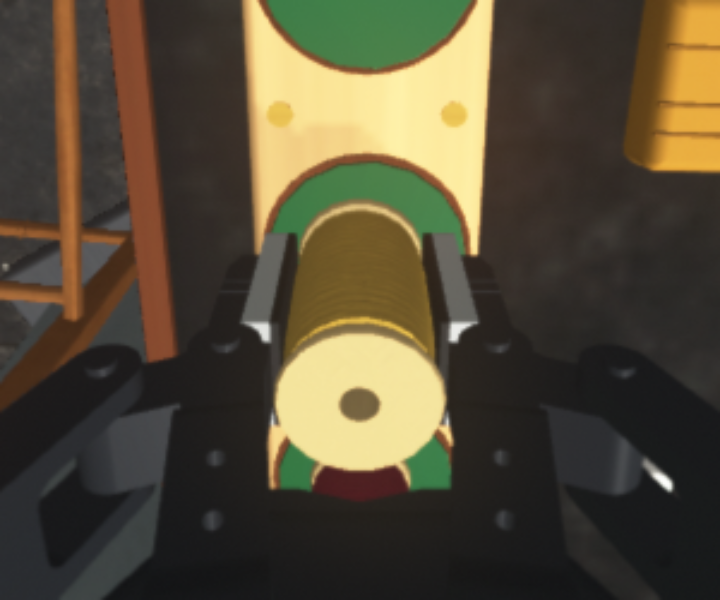

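```bash
python3 - <<'E'
from h import *
c=wrist('pics/w6.png'); s=r.observe(); p=s['eef_pos']; X=Ro.from_quat(s['orientation']).as_matrix()[:,0];Y=Ro.from_quat(s['orientation']).as_matrix()[:,1]
e=np.array([0,0,1.])
for dx in(0,-.003,-.006):
  for z in(.014,.018,.022):
    b=np.array([p[0],p[1],0])+dx*X+z*e; t=b+.052*e
    v=proj(c,[t,t-.0145*Y,t+.0145*Y,t-.0145*X,b+.0145*X]); print(dx,z,'topc',v[0].round(0),'w',(abs(v[1]-v[2])[0]).round(1),'front',v[3][1].round(0),'botrear',v[4][1].round(0))
pc=np.array([.5007,.3013,.016]);print('pad rear',proj(c,[pc+.024*X,pc]))
E
```

```text
0 0.014 topc [320. 312.] w 69.5 front 340.0 botrear 230.0
0 0.018 topc [320. 319.] w 71.7 front 347.0 botrear 232.0
0 0.022 topc [320. 326.] w 74.0 front 354.0 botrear 236.0
-0.003 0.014 topc [320. 318.] w 68.9 front 345.0 botrear 234.0
-0.003 0.018 topc [320. 325.] w 71.1 front 352.0 botrear 237.0
-0.003 0.022 topc [320. 332.] w 73.4 front 360.0 botrear 241.0
-0.006 0.014 topc [320. 324.] w 68.4 front 350.0 botrear 239.0
-0.006 0.018 topc [320. 331.] w 70.5 front 358.0 botrear 242.0
-0.006 0.022 topc [320. 338.] w 72.8 front 366.0 botrear 245.0
pad rear [[320.33833044 217.73522828]
 [320.3178466  256.24199476]]
```

The fit shows gold resting on the felt, 3 mm behind the pad centre along the row. I lift a little, shift 3 mm, set it down and release.

>>> jog_arm(commands=[[0.015, 0, 0, -0.004, 0, 0, 0], [0.015, 0.003, 0, -0.004, 0, 0, 0], [0.015, 0.003, 0, 0, 0, 0, 0], [0.015, 0.003, 0, 0, 0, 0, 0], [0.055, 0.003, 0, 0, 0, 0, 0], [0.055, 0.003, 0, 0, 0, 0, 0], [0.055, 0.003, 0, 0, 0, 0, 0], [0.055, 0.003, 0, -0.04, 0, 0, 0], [0.055, 0.003, 0, -0.1, 0, 0, 0], [0.055, 0.003, 0, -0.1, 0, 0, 0]])

```text
t: 16.55
eef_pos: [0.5041, 0.3062, 0.1279]
orientation: [0.866, 0.5, 0.004, 0.0]
force: [0.3, 0.1, -1.1]
gripper_width: 0.055
grasp_force: 0.0
```

```bash
python3 - <<'E'
from h import *
print(shift([.676,-.0222,.13]))
E
```

```text
[-0.1983  0.3131 -0.0019]
```

>>> jog_arm(commands=[[0.055, -0.198, 0.313, 0, 0, 0, 0], [0.055, -0.198, 0.313, 0, 0, 0, 0], [0.055, -0.198, 0.313, 0, 0, 0, 0], [0.055, -0.198, 0.313, 0, 0, 0, 0], [0.055, -0.198, 0.313, 0, 0, 0, 0], [0.055, -0.198, 0.313, 0, 0, 0, 0], [0.055, -0.198, 0.313, 0, 0, 0, 0], [0.055, -0.198, 0.313, 0, 0, 0, 0], [0.055, -0.198, 0.313, 0, 0, 0, 0]])

```text
t: 17.68
eef_pos: [0.6739, -0.0214, 0.1235]
orientation: [0.866, 0.5, -0.0, -0.0]
force: [0.8, 0.2, -0.4]
gripper_width: 0.055
grasp_force: 0.0
```

```bash
python3 - <<'E'
from h import *
c=wrist('pics/w7.png'); s=r.observe(); np.save('w7.npy',c,allow_pickle=True)
print(s['eef_pos'],shift([.676,-.0222,.019]),proj(c,[[.676,-.0222,.058]]).round(1))
E
```

```text
[ 0.67405404 -0.02133289  0.12369504] [0.0002 0.0022 0.1047] [[322.4 217. ]]
```

View pics/w7.png

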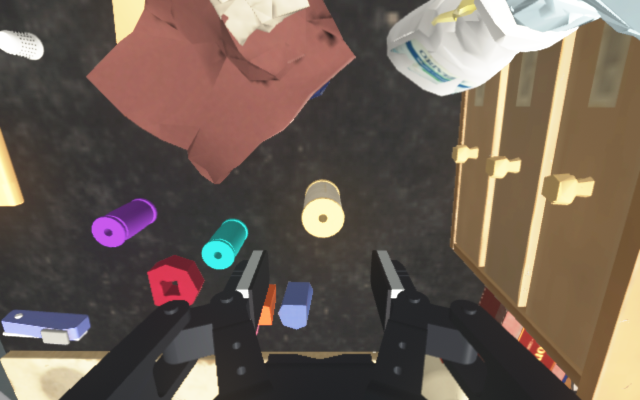

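Cream's top is at (323,216), matching the prediction of (322,217).

>>> jog_arm(commands=[[0.055, 0.001, 0.002, 0.05, 0, 0, 0], [0.055, 0.001, 0.002, 0.09, 0, 0, 0], [0.055, 0.001, 0.002, 0.104, 0, 0, 0], [0.055, 0.001, 0.002, 0.104, 0, 0, 0], [0.02, 0.001, 0.002, 0.104, 0, 0, 0], [0.02, 0.001, 0.002, 0.104, 0, 0, 0], [0.02, 0.001, 0.002, 0.104, 0, 0, 0], [0.02, 0.001, 0.002, 0.104, 0, 0, 0], [0.02, 0.001, 0.002, 0.104, 0, 0, 0], [0.02, 0.001, 0.002, 0.104, 0, 0, 0]])

```text
t: 18.98
eef_pos: [0.6775, -0.0227, 0.0216]
orientation: [0.866, 0.5, 0.001, 0.001]
force: [-0.9, 0.6, 8.1]
gripper_width: 0.0319
grasp_force: 25.1
```

```bash
python3 - <<'E'
from h import *
s=r.observe();z=s['eef_pos'][2];print(s['eef_pos'],shift([.5363,.3622,z+.1]))
E
```

```text
[ 0.6775242  -0.02271107  0.0216444 ] [ 0.2627 -0.3146 -0.1004]
```

>>> jog_arm(commands=[[0.02, 0, 0, -0.05, 0, 0, 0], [0.02, 0, 0, -0.1, 0, 0, 0], [0.02, 0, 0, -0.1, 0, 0, 0], [0.02, 0.2625, -0.3145, -0.1, 0, 0, 0], [0.02, 0.2625, -0.3145, -0.1, 0, 0, 0], [0.02, 0.2625, -0.3145, -0.1, 0, 0, 0], [0.02, 0.2625, -0.3145, -0.1, 0, 0, 0], [0.02, 0.2625, -0.3145, -0.1, 0, 0, 0], [0.02, 0.2625, -0.3145, -0.1, 0, 0, 0], [0.02, 0.2625, -0.3145, -0.1, 0, 0, 0]])

```text
t: 20.23
eef_pos: [0.5341, 0.3644, 0.1195]
orientation: [0.866, 0.501, -0.0, -0.0]
force: [0.3, -0.0, -0.2]
gripper_width: 0.0315
grasp_force: 25.1
```

>>> jog_arm(commands=[[0.02, 0, 0, 0.04, 0, 0, 0], [0.02, 0, 0, 0.076, 0, 0, 0], [0.02, 0, 0, 0.076, 0, 0, 0], [0.02, 0, 0, 0.076, 0, 0, 0]])

```text
t: 20.72
eef_pos: [0.5363, 0.362, 0.0449]
orientation: [0.866, 0.5, 0.001, -0.0]
force: [0.1, -0.6, 1.1]
gripper_width: 0.032
grasp_force: 25.1
```

```bash
python3 - <<'E'
from h import *
c=wrist('pics/w8.png'); s=r.observe(); p=s['eef_pos']
print(p,s['force'],shift([.5363,.3622,.0355]))
X=Ro.from_quat(s['orientation']).as_matrix()[:,0]
for dx in(0,-.003):
  for z in(.014,.022):
    b=np.array([p[0],p[1],z])+dx*X; t=b+[0,0,.058]
    v=proj(c,[t,t-.0165*X,b+.0165*X]); print(dx,z,'topc',v[0].round(0),'front',v[1][1].round(0),'botrear',v[2][1].round(0))
pc=np.array([.536,.3618,.016]);print('pad rear',proj(c,[pc+.024*X]))
cv2.imwrite('pics/w8c.png',cv2.resize(cv2.imread('pics/w8.png')[150:400,170:470],None,fx=2.4,fy=2.4))
E
```

```text
[0.53642274 0.36209429 0.04530996] [-0.832565    0.07797514  1.03203018] [ 0.     -0.0002  0.0098]
0 0.014 topc [320. 290.] front 319.0 botrear 213.0
0 0.022 topc [320. 301.] front 331.0 botrear 218.0
-0.003 0.014 topc [320. 295.] front 324.0 botrear 217.0
-0.003 0.022 topc [320. 306.] front 336.0 botrear 222.0
pad rear [[319.2160636 203.5467852]]
```

View pics/w8c.png

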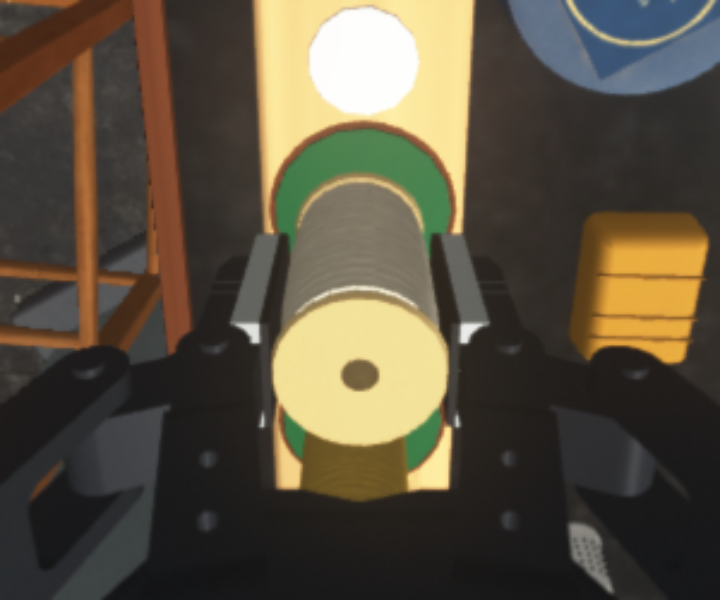

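Cream's top at (320,305) matches it hanging about 9–10 mm above the felt, 1–2 mm behind centre. Lower it with +2 mm and release.

>>> jog_arm(commands=[[0.02, 0.002, 0, 0.005, 0, 0, 0], [0.02, 0.002, 0, 0.0095, 0, 0, 0], [0.02, 0.002, 0, 0.0095, 0, 0, 0], [0.055, 0.002, 0, 0.0095, 0, 0, 0], [0.055, 0.002, 0, 0.0095, 0, 0, 0], [0.055, 0.002, 0, 0.0095, 0, 0, 0], [0.055, 0.002, 0, 0.0095, 0, 0, 0], [0.055, 0.002, 0, -0.04, 0, 0, 0], [0.055, 0.002, 0, -0.1, 0, 0, 0], [0.055, 0.002, 0, -0.16, 0, 0, 0]])

```text
t: 22.02
eef_pos: [0.5365, 0.3634, 0.2055]
orientation: [0.866, 0.5, -0.0, -0.0]
force: [0.4, -0.3, -0.4]
gripper_width: 0.0548
grasp_force: 0.0
```

>>> jog_arm(commands=[[0.055, -0.2, 0.05, -0.03, 0, 0, 0], [0.055, -0.2, 0.05, -0.03, 0, 0, 0], [0.055, -0.2, 0.05, -0.03, 0, 0, 0], [0.055, -0.2, 0.05, -0.03, 0, 0, 0], [0.055, -0.2, 0.05, -0.03, 0, 0, 0]])

```text
t: 22.65
eef_pos: [0.4802, 0.1648, 0.2343]
orientation: [0.867, 0.499, 0.001, 0.0]
force: [-0.4, 0.3, 0.0]
gripper_width: 0.0551
grasp_force: 0.0
```

```bash
python3 - <<'E'
from h import *
c=wrist('pics/w9.png')
P=[(.536,.3618),(.5007,.3013),(.4655,.2407),(.4303,.18)]
print(proj(c,[[*p,.014+h] for p,h in zip(P,(.058,.052,.05,.046))]).round(1))
cv2.imwrite('pics/w9c.png',cv2.resize(cv2.imread('pics/w9.png')[0:260,160:480],None,fx=2.3,fy=2.3))
E
```

```text
[[260.8 -36.5]
 [266.3  53.8]
 [270.4 128.5]
 [274.3 192.1]]
```

View pics/w9c.png

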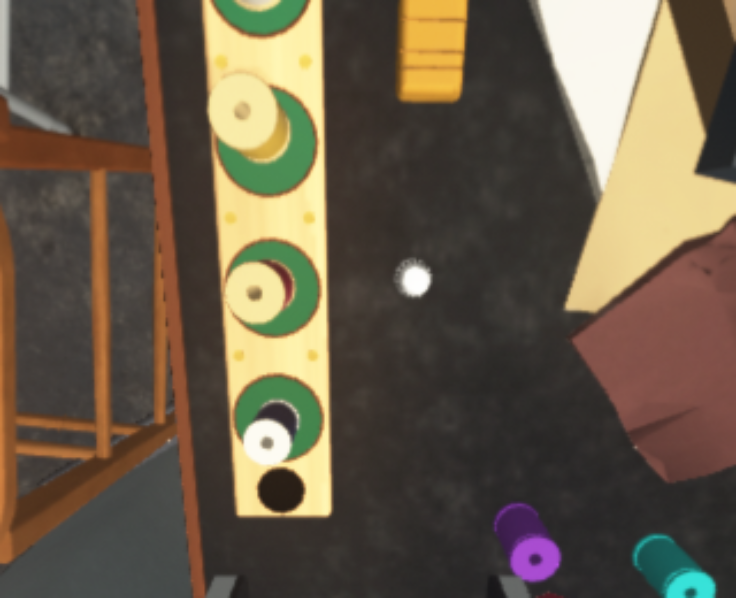

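Order is right and all stand upright; gold (top 265,48 against the expected 266,54) seems about 4 mm towards white, and cream is out of view. One better-centred look.

>>> jog_arm(commands=[[0.055, 0.06, -0.05, -0.03, 0, 0, 0], [0.055, 0.06, -0.05, -0.03, 0, 0, 0], [0.055, 0.06, -0.05, -0.03, 0, 0, 0], [0.055, 0.06, -0.05, -0.03, 0, 0, 0]])

```text
t: 23.2
eef_pos: [0.4666, 0.2427, 0.2631]
orientation: [0.866, 0.5, -0.001, -0.0]
force: [-0.8, 1.0, -0.8]
gripper_width: 0.0553
grasp_force: 0.0
```

```bash
python3 - <<'E'
from h import *
c=wrist('pics/w10.png'); np.save('w10.npy',c,allow_pickle=True)
P=[(.536,.3618),(.5007,.3013),(.4655,.2407),(.4303,.18)]
f=lambda q:((q-[220,0])*2.9).round(1)
print(r.observe()['eef_pos'],f(proj(c,[[*p,.014+h] for p,h in zip(P,(.058,.052,.05,.046))])).tolist(), f(proj(c,[[*p,.016] for p in P])).tolist())
cv2.imwrite('pics/w10c.png',cv2.resize(cv2.imread('pics/w10.png')[0:200,220:420],None,fx=2.9,fy=2.9,interpolation=cv2.INTER_CUBIC))
E
```

```text
[0.4666993  0.242309   0.26312152] [[290.1, 135.5], [289.1, 341.0], [288.6, 516.9], [288.2, 668.6]] [[289.8, 160.4], [289.0, 336.0], [288.5, 492.2], [288.2, 632.1]]
```

View pics/w10c.png

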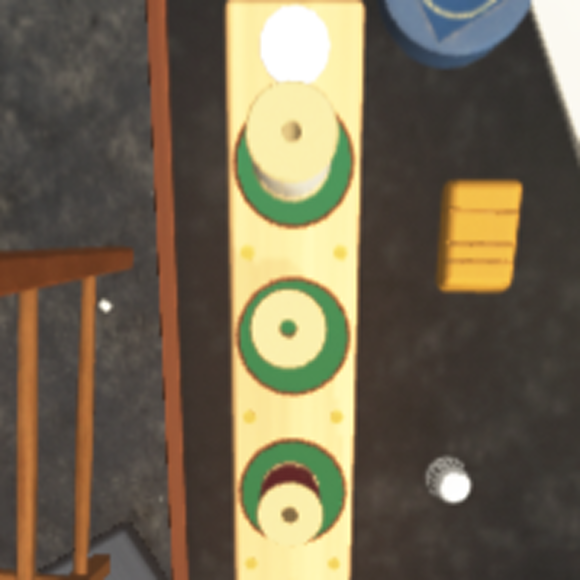

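Cream and crimson are within about 2 mm of centre. Gold's top (288,328) should be at about (294,340), so it is about 5 mm off. I re-grip it and nudge it.

```bash
python3 - <<'E'
from h import *
print(shift([.503,.3053,.13]),shift([.503,.3053,.03]))
E
```

```text
[0.0728 0.     0.1331] [7.290e-02 1.000e-04 2.331e-01]
```

>>> jog_arm(commands=[[0.055, 0.073, 0, 0.06, 0, 0, 0], [0.055, 0.073, 0, 0.12, 0, 0, 0], [0.055, 0.073, 0, 0.12, 0, 0, 0], [0.055, 0.073, 0, 0.12, 0, 0, 0], [0.055, 0.073, 0, 0.17, 0, 0, 0], [0.055, 0.073, 0, 0.2, 0, 0, 0], [0.055, 0.073, 0, 0.2, 0, 0, 0]])

```text
t: 24.12
eef_pos: [0.503, 0.3048, 0.0634]
orientation: [0.866, 0.499, -0.001, -0.0]
force: [0.0, 0.4, 0.7]
gripper_width: 0.0546
grasp_force: 0.0
```

>>> jog_arm(commands=[[0.055, 0, 0, 0.033, 0, 0, 0], [0.055, 0, 0, 0.033, 0, 0, 0], [0.015, 0, 0, 0.033, 0, 0, 0], [0.015, 0, 0, 0.033, 0, 0, 0], [0.015, 0, 0, 0.033, 0, 0, 0], [0.015, 0, 0, 0.033, 0, 0, 0], [0.015, 0, 0, 0.033, 0, 0, 0], [0.015, 0, 0, 0.033, 0, 0, 0]])

```text
t: 25.12
eef_pos: [0.504, 0.3059, 0.0328]
orientation: [0.866, 0.5, 0.001, 0.0]
force: [-0.8, -1.4, 6.4]
gripper_width: 0.0281
grasp_force: 24.3
```

>>> jog_arm(commands=[[0.015, 0, 0, -0.004, 0, 0, 0], [0.015, 0, 0, -0.004, 0, 0, 0], [0.015, 0, 0, -0.004, 0, 0, 0]])

```text
t: 25.5
eef_pos: [0.5033, 0.3056, 0.0351]
orientation: [0.866, 0.5, 0.0, -0.0]
force: [0.6, -0.2, -0.7]
gripper_width: 0.0284
grasp_force: 24.7
```

>>> jog_arm(commands=[[0.015, -0.0045, 0.002, 0, 0, 0, 0], [0.015, -0.0045, 0.002, 0, 0, 0, 0], [0.015, -0.0045, 0.002, 0.0025, 0, 0, 0], [0.015, -0.0045, 0.002, 0.0025, 0, 0, 0], [0.055, -0.0045, 0.002, 0.0025, 0, 0, 0], [0.055, -0.0045, 0.002, 0.0025, 0, 0, 0], [0.055, -0.0045, 0.002, 0.0025, 0, 0, 0], [0.055, -0.0045, 0.002, 0.0025, 0, 0, 0], [0.055, -0.0045, 0.002, -0.05, 0, 0, 0], [0.055, -0.0045, 0.002, -0.11, 0, 0, 0]])

```text
t: 26.75
eef_pos: [0.5023, 0.3005, 0.1453]
orientation: [0.866, 0.5, -0.001, -0.0]
force: [0.4, -0.2, -0.7]
gripper_width: 0.0553
grasp_force: 0.0
```

>>> jog_arm(commands=[[0.055, -0.08, 0, -0.12, 0, 0, 0], [0.055, -0.08, 0, -0.12, 0, 0, 0], [0.055, -0.08, 0, -0.12, 0, 0, 0], [0.055, -0.08, 0, -0.12, 0, 0, 0], [0.055, -0.08, 0, -0.12, 0, 0, 0]])

```text
t: 27.38
eef_pos: [0.4627, 0.2318, 0.2633]
orientation: [0.866, 0.5, -0.001, -0.0]
force: [-0.9, 0.4, -0.3]
gripper_width: 0.0551
grasp_force: 0.0
```

```bash
python3 - <<'E'
from h import *
c=wrist('pics/w11.png')
P=[(.536,.3618),(.5007,.3013),(.4655,.2407),(.4303,.18)]
f=lambda q:((q-[220,0])*2.3).round(1)
print(r.observe()['eef_pos'],f(proj(c,[[*p,.014+h] for p,h in zip(P,(.058,.052,.05,.046))])).tolist(), f(proj(c,[[*p,.016] for p in P])).tolist())
cv2.imwrite('pics/w11c.png',cv2.resize(cv2.imread('pics/w11.png')[0:255,220:420],None,fx=2.3,fy=2.3,interpolation=cv2.INTER_CUBIC))
E
```

```text
[0.4626107  0.23180912 0.26311179] [[225.5, 78.4], [225.2, 245.5], [225.2, 388.1], [225.3, 511.0]] [[226.1, 102.7], [225.7, 244.6], [225.7, 370.8], [225.7, 483.7]]
```

View pics/w11c.png

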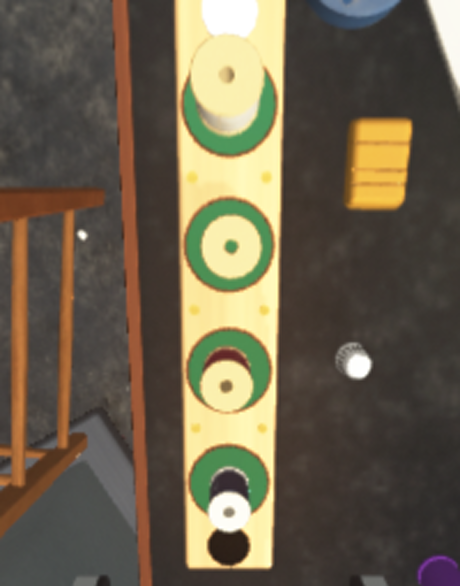

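All four stand upright and centred: tops are at (227,75), (231,246), (226,386) and (229,512), against the expected (225,78), (225,246), (225,388) and (225,511). The order from white to black is cream, gold, crimson, navy, and the arm is clear.

```bash
python3 -c "
from rig import job; print(job.sign_off())"
```

```text
the job is handed in; nothing more can be done
None
```

The four spools stand upright on their pads, navy next to the black disc, then crimson, gold and cream next to the white disc, each within about 2–3 mm of centre in the last picture; the job was handed in at about 27 s.

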